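# Switch on the shop counter's lamp and vaporiser at the switchboard

### The job

Open the shop for the evening at the wooden switchboard on the counter: press the large main rocker switch fully on, then the small rocker in front of the globe lamp, then the small rocker in front of the bottle-shaped mosquito vaporiser. Leave the other two small rockers off, lift nothing and leave the plug-in things seated in their sockets, do not push aside or knock over anything else on the counter, and finish clear of everything.

Things in the scene. Friction and masses are not known exactly. Their poses are not given: they have to be found in the camera images.
- board: dark wooden box fixed to the counter, 170 (x) x 350 (y) x 50 mm high; origin at its underside's centre, its -x long edge to the robot, +y to the robot's left. At x = -45 mm: hinge lines of the white rockers, main at y = +135, small sw0 to sw3 at y = +60, 0, -60, -120 mm. Behind each small one, at x = +35, same y, its socket (41 mm square, 8 mm deep) holds one plug-in thing; which one varies
- main (a joint): angle of the large main rocker (64 x 36 mm): 0 off, 0.34 rad fully on, hard stops. All rockers are V-shaped, hinged across the middle along the board's y. Off, the near (-x) half slopes up 0.34 rad; press it straight down until it lies level, 10 mm above the board's top: on. Stays where left, no spring; about 2 to 5 N. Black frames round the rockers are 5 mm high
- main_press (a point): the point to press, on the middle line of the raised near half, 20 mm from the hinge line. It moves with the rocker: off it is 17 mm above the board's top, on 10 mm
- sw0 (a joint): angle of small rocker 0 (50 x 24 mm): 0 off, 0.34 rad fully on, hard stops; works like main, about 2 to 5 N
- sw0_press (a point): the point to press, on the middle line of the raised near half, 15.5 mm from the hinge line. It moves with the rocker: off it is 15 mm above the board's top, on 10 mm
- sw1 (a joint): angle of small rocker 1 (50 x 24 mm): 0 off, 0.34 rad fully on, hard stops; works like main, about 2 to 5 N
- sw1_press (a point): the point to press, on the middle line of the raised near half, 15.5 mm from the hinge line. It moves with the rocker: off it is 15 mm above the board's top, on 10 mm
- sw2 (a joint): angle of small rocker 2 (50 x 24 mm): 0 off, 0.34 rad fully on, hard stops; works like main, about 2 to 5 N
- sw2_press (a point): the point to press, on the middle line of the raised near half, 15.5 mm from the hinge line. It moves with the rocker: off it is 15 mm above the board's top, on 10 mm
- sw3 (a joint): angle of small rocker 3 (50 x 24 mm): 0 off, 0.34 rad fully on, hard stops; works like main, about 2 to 5 N
- sw3_press (a point): the point to press, on the middle line of the raised near half, 15.5 mm from the hinge line. It moves with the rocker: off it is 15 mm above the board's top, on 10 mm
- lamp: plug-in lamp: white globe of 44 mm on a short metal neck and square foot, top 60 mm above the board; loose in its socket, foot 39 mm square; origin at the centre of its underside, z up. Not to be lifted
- vaporiser: plug-in mosquito vaporiser: square foot with a white upright bottle of 28 mm that narrows to a neck, top 60 mm above the board; loose in its socket, foot 39 mm square; origin at the centre of its underside, z up. Not to be lifted
- charger: plain square charger block, 39 x 39 mm, top 44 mm above the board, with a small dark slot in the face towards the rockers; loose in its socket, foot 39 mm square; origin at the centre of its underside, z up. Not to be lifted
- blank: flat socket cover, 39 x 39 mm, 4 mm above the board, with a low ridge; loose in its socket, foot 39 mm square; origin at the centre of its underside, z up. Not to be lifted
- phone: black phone 160 (x) x 76 x 9 mm lying flat; loose bystander, leave alone; origin at the centre of its underside
- pen: pen 135 mm long (x), 9 mm thick, lying flat with a white clip; loose bystander, leave alone; origin at the centre of its underside
- matchbox: matchbox 36 x 52 x 15 mm lying on the board behind the main rocker; loose bystander, leave alone; origin at the centre of its underside
- packet: paper packet 60 x 85 x 22 mm; loose bystander, leave alone; origin at the centre of its underside
- tumbler: steel cup, 68 mm across, 85 mm high; loose bystander, leave alone; origin at the centre of its underside
- spray: closed bottle, 56 mm across, 160 mm high, standing behind the board; loose bystander, leave alone; origin at the centre of its underside
- jar: closed jar, 68 mm across, 100 mm high, standing behind the board; loose bystander, leave alone; origin at the centre of its underside

How it is judged (in metres and radians):
On the way, in this order (a step that is already met when the one before it is completed fails the run):
1. the main rocker is fully on (value of joint main above 0.3 rad), for 0.2 s.
2. the lamp's rocker is fully on too (value of joint main above 0.3 rad and ((y of lamp in the frame of board between 0.045 and 0.075 m and value of joint sw0 above 0.3 rad) or (y of lamp in the frame of board between -0.015 and 0.015 m and value of joint sw1 above 0.3 rad) or (y of lamp in the frame of board between -0.075 and -0.045 m and value of joint sw2 above 0.3 rad) or (y of lamp in the frame of board between -0.135 and -0.105 m and value of joint sw3 above 0.3 rad))), for 0.2 s.
3. the vaporiser's rocker is fully on too (all of step 2 and ((y of vaporiser in the frame of board between 0.045 and 0.075 m and value of joint sw0 above 0.3 rad) or (y of vaporiser in the frame of board between -0.015 and 0.015 m and value of joint sw1 above 0.3 rad) or (y of vaporiser in the frame of board between -0.075 and -0.045 m and value of joint sw2 above 0.3 rad) or (y of vaporiser in the frame of board between -0.135 and -0.105 m and value of joint sw3 above 0.3 rad))), for 0.2 s.
At the end, for the whole second after the job is handed in: The main rocker and the rockers in front of the lamp and the vaporiser are fully on (above 0.30 of 0.34 rad), those of the charger and the blank cover off (below 0.10 rad), all four plug-in things still in their sockets (within 15 mm) (all of step 3 and ((y of charger in the frame of board between 0.045 and 0.075 m and value of joint sw0 below 0.1 rad) or (y of charger in the frame of board between -0.015 and 0.015 m and value of joint sw1 below 0.1 rad) or (y of charger in the frame of board between -0.075 and -0.045 m and value of joint sw2 below 0.1 rad) or (y of charger in the frame of board between -0.135 and -0.105 m and value of joint sw3 below 0.1 rad)) and ((y of blank in the frame of board between 0.045 and 0.075 m and value of joint sw0 below 0.1 rad) or (y of blank in the frame of board between -0.015 and 0.015 m and value of joint sw1 below 0.1 rad) or (y of blank in the frame of board between -0.075 and -0.045 m and value of joint sw2 below 0.1 rad) or (y of blank in the frame of board between -0.135 and -0.105 m and value of joint sw3 below 0.1 rad))); the robot touches nothing.
It fails at once if the rocker of the charger or of the blank cover is switched on (past 0.20 rad) (((y of charger in the frame of board between 0.045 and 0.075 m and value of joint sw0 above 0.2 rad) or (y of charger in the frame of board between -0.015 and 0.015 m and value of joint sw1 above 0.2 rad) or (y of charger in the frame of board between -0.075 and -0.045 m and value of joint sw2 above 0.2 rad) or (y of charger in the frame of board between -0.135 and -0.105 m and value of joint sw3 above 0.2 rad)) or ((y of blank in the frame of board between 0.045 and 0.075 m and value of joint sw0 above 0.2 rad) or (y of blank in the frame of board between -0.015 and 0.015 m and value of joint sw1 above 0.2 rad) or (y of blank in the frame of board between -0.075 and -0.045 m and value of joint sw2 above 0.2 rad) or (y of blank in the frame of board between -0.135 and -0.105 m and value of joint sw3 above 0.2 rad))).
It fails at once if a small rocker is switched on (past 0.20 rad) before the main one (value of joint main below 0.2 rad and value of joint any of sw0, sw1, sw2, sw3 above 0.2 rad).
It fails at once if the vaporiser's rocker is switched on before the lamp's (((y of vaporiser in the frame of board between 0.045 and 0.075 m and value of joint sw0 above 0.2 rad) or (y of vaporiser in the frame of board between -0.015 and 0.015 m and value of joint sw1 above 0.2 rad) or (y of vaporiser in the frame of board between -0.075 and -0.045 m and value of joint sw2 above 0.2 rad) or (y of vaporiser in the frame of board between -0.135 and -0.105 m and value of joint sw3 above 0.2 rad)) and ((y of lamp in the frame of board between 0.045 and 0.075 m and value of joint sw0 below 0.2 rad) or (y of lamp in the frame of board between -0.015 and 0.015 m and value of joint sw1 below 0.2 rad) or (y of lamp in the frame of board between -0.075 and -0.045 m and value of joint sw2 below 0.2 rad) or (y of lamp in the frame of board between -0.135 and -0.105 m and value of joint sw3 below 0.2 rad))).
It fails at once if a plug-in thing is lifted, tipped or pulled out (moved more than 6 mm) (distance of any of lamp, vaporiser, charger, blank from where it was at the start of the episode above 0.006 m).
It fails at once if a bystander is carried, lifted or pushed aside (more than 25 mm) or knocked over (distance of any of phone, pen, matchbox, packet, tumbler, spray, jar from where it was at the start of the episode above 0.025 m or angle between any of phone, pen, matchbox, packet, tumbler, spray, jar's own z axis and vertical above 0.6 rad).
It also fails if it takes over 38 s, if anything falls off the work surface, if the arm or the gripper's body presses on something with over 40 N, if the wrist force passes 120 N, or if a joint passes its speed limit or range.

### The arm

A 6-joint arm with a two-finger parallel gripper is mounted at the origin on the work surface. World frame = base frame: x ahead of the robot, y to its left, z up, the work surface at z = 0. Lengths are in mm, angles in degrees, forces in N, time in s.
With the tool pointing down it reaches from about 350 to 850 mm from the base axis. Payload 8.1 kg.
Tool frame: the origin (TCP) lies at the very end of the fingers, on their centre line; the grasp point (between the pads) lies 19 mm behind it (r.grip_point_offset is the distance from the TCP to the grasp point, in mm); z points along the fingers, y is the line along which they close (so a half turn about z gives the same grasp; the last joint's range is limited). The gripper opens to 85 mm and grips with 20 to 120 N. Pads are 22 mm wide; open, the fingers measure 114 mm over their backs; the gripper's body (76 mm by 85 mm) begins 54 mm behind the grasp point. The pads swing forward as they close: fully open they stand 13 mm farther back than shut.
Start: joints at [-68.549, 7.471, 85.268, -0, 87.261, -4.893], TCP at [266.281, -537.68, 231.292] pointing down, gripper open.
Joint ranges: [-169.43, 169.43], [-51.17, 129.36], [1.28, 143.12], [-76.62, 256.62], [0, 156.53], [-152.29, 152.29]. Speed limits (degrees/s): [136.94, 136.94, 159.86, 180, 180, 180].

### API

Orientations are given as [roll, pitch, yaw] about the fixed x, y, z axes, in that order (R = Rz(yaw) Ry(pitch) Rx(roll)).
In Python, from bench import status, eyes, r gives the robot as it stands.
- The arm moves only by the shell command python3 -m handwheel 'ROWS' [FORCE]. ROWS is a JSON object whose one key "series" holds a list that holds one entry, the list of rows, each a list of 7 numbers: the shift along the tool's x, y, z in cm, then the turn, a rotation vector about the tool's x, y, z in rad, then the opening, from 0 (shut) to 1 (fully open). In form: {"series": [[[tx, ty, tz, rx, ry, rz, claw], ...]]}. A call has 1 to 12 rows; each row is the pose to reach, as a shift and turn from the pose commanded when the call began, along the tool's axes at that moment; what a row does not reach only later rows make up. A row lasts 1/8 s, in which the tool goes at most 62.5 mm and 10.7 degrees, less where a joint would pass 70% of its speed; a pose out of reach is approached as far as the arm can. A call with a gripper value outside its range is refused whole. The fingers move at their own pace and stop on an object; FORCE is the grip in N (left out, the last holds). Time passes only in rows, so rows that repeat a pose let the fingers close. It gives the time, the measured TCP pose, the force, the opening and the grip force at its end, in the units of the state.
- status.sense(): the state, without advancing time (a new reading comes with each control period).
- eyes.snapshot(name): name is "side" or "top" or "wrist"; returns a dict with "img" (384x512x3 uint8, red, green, blue), "mtx" (3x3 intrinsics, pixels), "k1" (the pictures are not rectified: a ray, as slopes to the right and down, at radius r is drawn at 1 + k1 r^2 times it, then the intrinsics apply), "R" (3x3) and "t" (3): a world point X has camera coordinates R X + t. Camera axes: x right, y down, z forward; pixel columns grow to the right and rows downward; lengths in mm; the calibration is good to about 2 mm. A picture is of the moment at which its call begins. There is no depth.
- r.hand_in(): hands the job in; it is judged then, once.
The state is a dict: "time": time; "joint_pos": joint angles; "qd": joint speeds; "joint_efforts": joint torques, N m; "tool_pos": TCP position; "tcp_rot": TCP orientation; "ft_force": force on the tool from outside, world axes, zero at the start; "wrist_torque": the same for the moment, N m; "finger_gap": finger opening in mm; "grip_force": force on a finger pad.
Only numpy, scipy, OpenCV 4.12 (cv2) and the standard library are available. Lean on these libraries where they do the work, as an engineer would, in place of code of your own. Each camera call takes 0.05 s, during which the arm holds its last target. There are 200 camera calls.

## Working session

There is one attempt and no reset: what is moved stays moved. The work goes in short steps, Python scripts to look and compute and a shell command to move; the robot and the scene stay as the last step left them, time stands still between calls to the robot, and variables do not carry over. Pictures are saved under pics/ and viewed, at most 10 in all, crops included, and the job is handed in when it is done.

```bash
mkdir -p pics; python3 - <<'E'
from bench import status,eyes,r
import cv2,numpy as np
s=status.sense();print(s)
for n in("top","side"):
    d=eyes.snapshot(n);cv2.imwrite(f"pics/{n}0.png",d["img"][:,:,::-1]);np.savez(f"{n}0.npz",**d)
    print(n,d["mtx"],d["k1"],d["R"],d["t"],-d["R"].T@d["t"])
E
```

```text
{'time': 0.0, 'joint_pos': array([-6.85479062e+01,  7.51548561e+00,  8.53301989e+01,  1.18307777e-03,
        8.72611415e+01, -4.89327795e+00]), 'qd': array([ 0.08970602, -0.05631162,  0.01831779,  0.03803101, -0.07195873,
       -0.0079876 ]), 'joint_efforts': array([ 2.02849435e-03, -5.69381011e+01, -5.00565863e+01, -1.77361017e-04,
        1.46279018e-02, -4.44732848e-06]), 'tool_pos': array([ 266.09016663, -537.15191835,  230.2316806 ]), 'tcp_rot': array([-1.79893664e+02, -1.02895687e-02,  2.63453046e+01]), 'ft_force': array([-0.09668164, -0.17176989,  0.1714153 ]), 'wrist_torque': array([ 1.30801968e-02, -5.92163601e-05,  6.10561986e-02]), 'grip_force': 0.0, 'finger_gap': 85.2432615505049}
top [[365.36795781   0.         249.64164746]
 [  0.         365.36795781 195.95559791]
 [  0.           0.           1.        ]] -0.015670089787350624 [[ 0.07845303 -0.99691263 -0.00321535]
 [-0.97611641 -0.07616023 -0.20346099]
 [ 0.20258795  0.01910069 -0.97907777]] [  2.10054618 584.50004374 686.95365409] [431.20675813  33.48843439 791.51076606]
side [[430.55857038   0.         250.94531153]
 [  0.         430.55857038 190.15890315]
 [  0.           0.           1.        ]] -0.1370354611784196 [[ 0.99992854 -0.01101924  0.00463539]
 [-0.00495954 -0.73519137 -0.67784146]
 [ 0.0108772   0.67777003 -0.73519349]] [-563.06912561   88.43827562 1146.55970817] [ 550.9961476  -718.28934936  905.50040814]
```

View pics/top0.png

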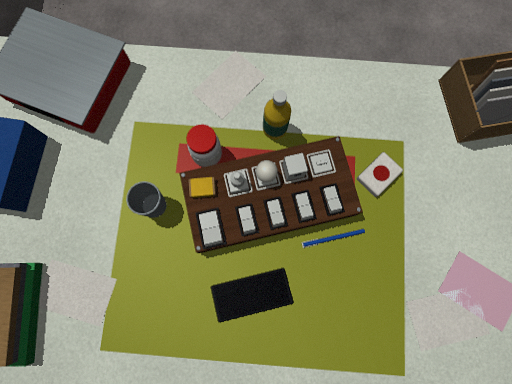

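View pics/side0.png

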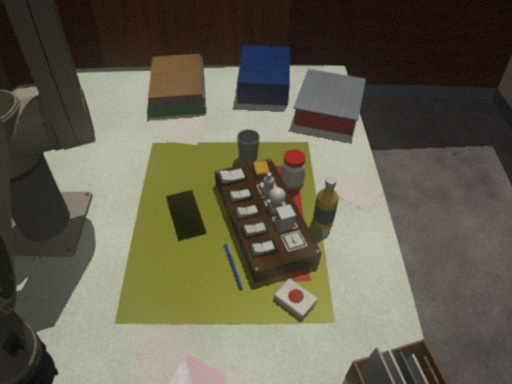

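The top view shows the main rocker at (209,228) and small rockers at (247,220), (276,213), (305,206) and (333,199). Behind the small rockers, left to right, are the vaporiser (sw0), globe lamp (sw1), charger (sw2) and blank (sw3). Next I'll measure the board.

```bash
cat > h.py <<'E'
import numpy as np,cv2
def ray(d,uv,z):
    k=float(d["k1"]);K=d["mtx"]
    p=np.array([(uv[0]-K[0,2])/K[0,0],(uv[1]-K[1,2])/K[1,1]]);s=p.copy()
    for _ in range(20): s=p/(1+k*(s@s))
    v=d["R"].T@np.array([*s,1]);c=-d["R"].T@d["t"]
    return c+v*(z-c[2])/v[2]
def proj(d,X):
    c=d["R"]@X+d["t"];s=c[:2]/c[2];s=s*(1+float(d["k1"])*(s@s));K=d["mtx"]
    return np.array([K[0,0]*s[0]+K[0,2],K[1,1]*s[1]+K[1,2]])
E
python3 - <<'E'
from h import *
for n,(x0,y0,x1,y1) in {"top":(170,130,370,260),"side":(205,150,325,285)}.items():
    d=np.load(f"{n}0.npz");im=d["img"];hsv=cv2.cvtColor(im,cv2.COLOR_RGB2HSV)
    m=((hsv[...,1]<60)&(hsv[...,2]>150)).astype(np.uint8)
    c,_=cv2.findContours(m,cv2.RETR_EXTERNAL,cv2.CHAIN_APPROX_NONE)
    for k in c:
        a=cv2.contourArea(k);b=cv2.minAreaRect(k)
        if a>60 and x0<b[0][0]<x1 and y0<b[0][1]<y1: print(n,a,np.round(b[0],1),np.round(b[1],1),ray(d,b[0],60).round(1))
    cv2.imwrite(f"pics/{n}crop.png",cv2.resize(im[y0:y1,x0:x1,::-1],None,fx=4,fy=4,interpolation=cv2.INTER_CUBIC))
E
```

```text
top 142707.5 [255.5 213.5] [339. 511.] [547.3  33.1  60. ]
side 87625.5 [229.5 224.5] [317. 385.] [508.8 -54.8  60. ]
```

View pics/topcrop.png

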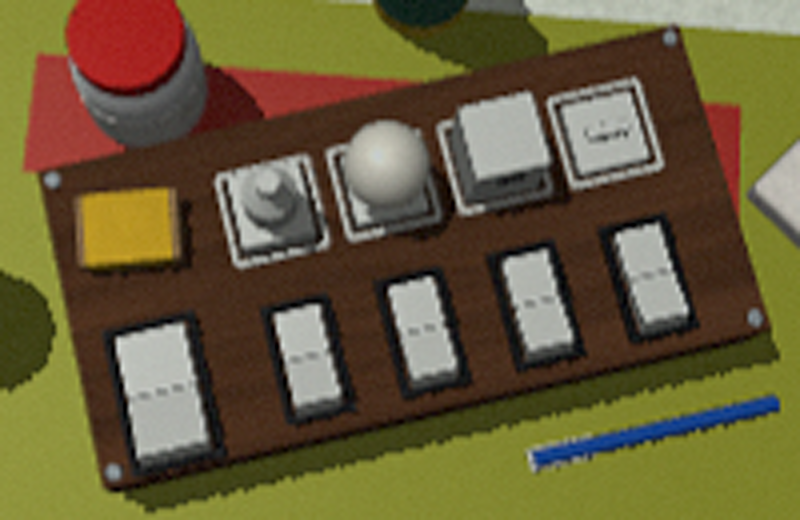

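View pics/sidecrop.png

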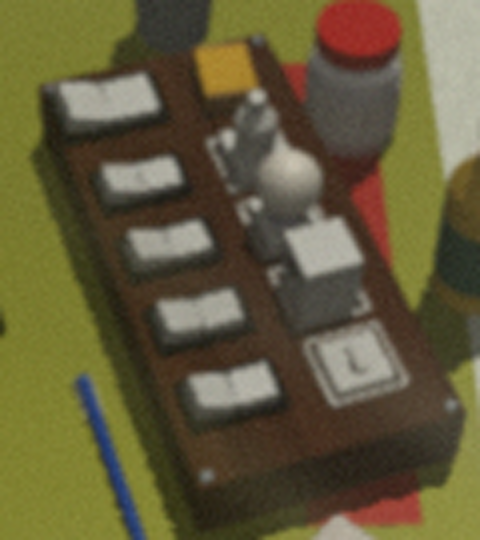

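Both views agree: vaporiser at sw0, lamp at sw1, charger at sw2, blank at sw3. In the top picture the board screws are at (183,175), (338,139), (359,209) and (198,248).

```bash
python3 - <<'E'
from h import *
from scipy.optimize import least_squares
by=[135,60,0,-60,-120]
seed={"top":np.array([(165,390),(305,358),(424,329),(541,301),(652,274)])/4+[170,130],
"side":np.array([(112,103),(142,180),(170,243),(201,313),(232,388)])/4+[205,150]}
scr={"top":np.array([(52,180),(671,37),(755,317),(112,471)])/4+[170,130]}
pts={}
for n in seed:
    d=np.load(f"{n}0.npz");hsv=cv2.cvtColor(d["img"],cv2.COLOR_RGB2HSV)
    m=((hsv[...,1]<70)&(hsv[...,2]>110)).astype(np.uint8)
    _,l,st,ce=cv2.connectedComponentsWithStats(m)
    pts[n]=[]
    for s,y in zip(seed[n],by):
        q=ray(d,s,60);
        i=np.bincount(l[int(s[1])-2:int(s[1])+3,int(s[0])-2:int(s[0])+3].ravel()).argmax()
        print(n,y,s,q.round(1),st[i][4],ce[i].round(1)); pts[n].append(s)
d=np.load("top0.npz"); S=[ray(d,s,51) for s in scr["top"]]
print(np.round(S,1),[np.linalg.norm(S[i]-S[(i+1)%4]).round(1) for i in range(4)])
def W(p,b):
    c,s=np.cos(p[2]),np.sin(p[2]);return np.array([p[0]+c*b[0]-s*b[1],p[1]+s*b[0]+c*b[1]])
for use in(["top"],["side"],["top","side"]):
    ds={n:np.load(f"{n}0.npz") for n in use}
    Q=[(ray(ds[n],s,60)[:2],(-45,y)) for n in use for s,y in zip(pts[n],by)]
    f=lambda p:np.concatenate([W(p,b)-q for q,b in Q])
    o=least_squares(f,[560,20,0.2]);p=o.x
    print(use,p[:2].round(1),np.degrees(p[2]).round(2),"res",np.abs(o.fun).max().round(1))
print("screwmean",np.mean(S,0))
print("main",W(p,(-65,135)),"sw0",W(p,(-60.5,60)),"sw1",W(p,(-60.5,0)))
E
```

```text
top 135 [211.25 227.5 ] [512.  119.6  60. ] 549 [209.8 227.1]
top 60 [246.25 219.5 ] [533.7  50.8  60. ] 283 [246.2 218.4]
top 0 [276.   212.25] [553.1  -8.1  60. ] 281 [275.1 211.5]
top -60 [305.25 205.25] [572.1 -66.5  60. ] 278 [303.8 204.8]
top -120 [333.  198.5] [ 590.5 -122.4   60. ] 274 [332.3 197.9]
side 135 [233.   175.75] [514.6 115.5  60. ] 221 [231.8 174. ]
side 60 [240.5 195. ] [535.7  44.   60. ] 129 [240.1 193.3]
side 0 [247.5  210.75] [553.9 -10.4  60. ] 142 [247.  209.8]
side -60 [255.25 228.25] [572.7 -67.   60. ] 153 [254.8 227.4]
side -120 [263. 247.] [ 590.2 -123.6   60. ] 176 [262.9 246.2]
[[ 618.3  190.8   51. ]
 [ 722.7 -130.3   51. ]
 [ 574.1 -177.8   51. ]
 [ 470.2  143.2   51. ]] [np.float64(337.7), np.float64(156.0), np.float64(337.4), np.float64(155.6)]
['top'] [596.    5.7] 18.0 res 1.9
['side'] [597.2   2.5] 17.71 res 2.0
['top', 'side'] [596.6   4.1] 17.86 res 3.5
screwmean [596.30505613   6.46466268  51.        ]
main [493.34921546 112.69804997] sw0 [520.63068069  42.69110992] sw1 [539.02928478 -14.41835836]
```

```bash
python3 -m handwheel '{"series": [[[4,-4,0,0,0,0.03,0],[8,-8,0.5,0,0,0.05,0],[12.3,-12,1,0,0,0.08,0],[16.5,-16.2,1.5,0,0,0.1,0],[20.8,-20.4,2,0,0,0.12,0],[25.1,-24.6,2.5,0,0,0.146,0],[29.4,-28.8,3,0,0,0.146,0],[33.7,-33,3.5,0,0,0.146,0],[38,-37.2,4,0,0,0.146,0],[42.3,-41.4,4.5,0,0,0.146,0],[46.5,-45.6,5,0,0,0.146,0],[49.2,-48.3,5,0,0,0.146,0]]]}' 20
python3 -m handwheel '{"series": [[[0,0,0,0,0,0,0],[0,0,0,0,0,0,0],[0,0,0,0,0,0,0]]]}'
python3 - <<'E'
from h import *
from bench import status,eyes
s=status.sense();p=s["tool_pos"];y=s["tcp_rot"];print(s["time"],p,y,s["finger_gap"],s["ft_force"])
d=eyes.snapshot("wrist");cv2.imwrite("pics/w1.png",d["img"][:,:,::-1]);np.savez("w1.npz",**d)
a=np.radians(18);X=lambda b,z:np.array([596.3+np.cos(a)*b[0]-np.sin(a)*b[1],5.5+np.sin(a)*b[0]+np.cos(a)*b[1],z])
for b in[(-45,135),(-45,60),(-45,0),(-45,-60)]:print(b,X(b,60),proj(d,X(b,60)))
E
```

```text
time: 1.6
tool_pos: [492.5, 116.1, 180.4]
tcp_rot: [-180.0, 0.1, 18.1]
ft_force: [1.2, -0.5, 0.7]
finger_gap: -0.3
grip_force: 0.0
time: 1.98
tool_pos: [492.6, 112.5, 181.2]
tcp_rot: [180.0, 0.0, 17.9]
ft_force: [1.1, 0.7, -0.2]
finger_gap: 0.0
grip_force: 0.0
1.975 [492.6208356  112.5195959  181.19734686] [1.79991257e+02 1.84376330e-02 1.79073267e+01] 0.03688903874903277 [ 1.13076373  0.68808745 -0.1683001 ]
(-45, 135) [511.78516253 119.98686495  60.        ] [250.87412985 164.95807453]
(-45, 60) [534.9614371   48.65762623  60.        ] [330.19330227 165.02993054]
(-45, 0) [553.50245677  -8.40576475  60.        ] [392.2542864  165.27108275]
(-45, -60) [572.04347643 -65.46915572  60.        ] [451.90744029 165.67621078]
```

View pics/w1.png

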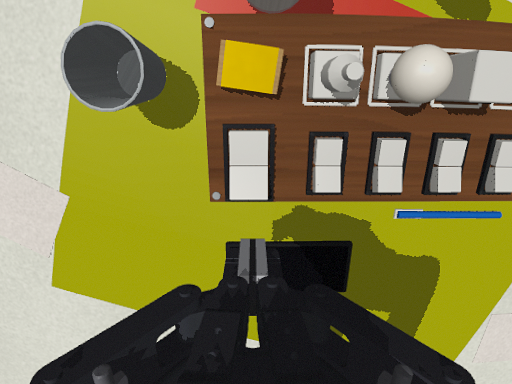

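The wrist view shows the main hinge at (249,165), sw0's at (328,165) and sw1's at (388,165). These agree with the prediction to 2–4 px (about 2 mm). Now pressing main.

```bash
python3 -m handwheel '{"series": [[[0.1,-0.2,4,0,0,0,0],[0.1,-0.2,8,0,0,0,0],[0.1,-0.2,10,0,0,0,0],[0.1,-0.2,10.6,0,0,0,0],[0.1,-0.2,11,0,0,0,0],[0.1,-0.2,11.4,0,0,0,0],[0.1,-0.2,11.7,0,0,0,0],[0.1,-0.2,11.9,0,0,0,0],[0.1,-0.2,12.1,0,0,0,0],[0.1,-0.2,12.1,0,0,0,0]]]}'
```

```text
time: 3.28
tool_pos: [493.3, 115.8, 60.2]
tcp_rot: [-180.0, -0.0, 18.0]
ft_force: [0.6, -0.5, 1.1]
finger_gap: -0.1
grip_force: 0.5
```

```bash
python3 -m handwheel '{"series": [[[0,0,0.1,0,0,0,0],[0,0,0.1,0,0,0,0],[0,0,0.15,0,0,0,0],[0,0,0.15,0,0,0,0]]]}'
```

```text
time: 3.78
tool_pos: [493.4, 115.7, 59.9]
tcp_rot: [180.0, -0.0, 18.0]
ft_force: [-5.9, -2.2, 12.7]
finger_gap: 0.2
grip_force: 6.6
```

```bash
python3 -m handwheel '{"series": [[[0,0,-2,0,0,0,0],[0,0,-5,0,0,0,0],[0.1,3,-7,0,0,0,0],[0.2,7,-7,0,0,0,0],[0.3,11,-7,0,0,0,0],[0.4,13.5,-7,0,0,0,0],[0.4,13.5,-7,0,0,0,0],[0.4,13.5,-7,0,0,0,0]]]}'
python3 - <<'E'
from h import *
from bench import status,eyes
d=eyes.snapshot("wrist");cv2.imwrite("pics/w2.png",d["img"][:,:,::-1])
p=status.sense()["tool_pos"]; print(p)
for z in(60,65):print(proj(d,np.array([p[0],p[1],z])))
E
```

```text
time: 4.78
tool_pos: [538.2, -10.8, 128.4]
tcp_rot: [-179.9, 0.0, 18.0]
ft_force: [0.9, 0.6, 0.9]
finger_gap: 0.1
grip_force: 0.0
[538.21425021 -10.58450694 128.47047304]
[251.95248224 205.87747363]
[251.94143151 208.26300048]
```

View pics/w2.png

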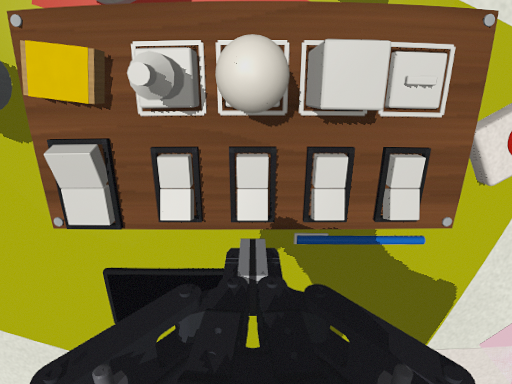

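Main is on, with its far half now raised. The sw1 near half is centred at (253,203) and its hinge is at row 188, so the TCP projection at (252,207) is on target. Pressing.

```bash
python3 -m handwheel '{"series": [[[0,0,3,0,0,0,0],[0,0,5,0,0,0,0],[0,0,5.8,0,0,0,0],[0,0,6.2,0,0,0,0],[0,0,6.5,0,0,0,0],[0,0,6.7,0,0,0,0],[0,0,6.85,0,0,0,0],[0,0,7,0,0,0,0],[0,0,7,0,0,0,0],[0,0,7,0,0,0,0]]]}'
```

```text
time: 6.08
tool_pos: [539.1, -11.5, 60.0]
tcp_rot: [180.0, -0.0, 18.0]
ft_force: [-5.2, 1.3, 11.1]
finger_gap: 0.2
grip_force: 5.5
```

Lamp rocker is at its stop. Next is sw0: 60 mm along −tool y.

```bash
python3 -m handwheel '{"series": [[[0,0,-2,0,0,0,0],[0,0,-4,0,0,0,0],[0,-3,-4,0,0,0,0],[0,-6,-4,0,0,0,0],[0,-6,-4,0,0,0,0],[0,-6,-2,0,0,0,0],[0,-6,-1.2,0,0,0,0],[0,-6,-0.8,0,0,0,0],[0,-6,-0.5,0,0,0,0],[0,-6,-0.2,0,0,0,0],[0,-6,0,0,0,0,0],[0,-6,0,0,0,0,0]]]}'
python3 -m handwheel '{"series": [[[0,0,0,0,0,0,0],[0,0,0,0,0,0,0]]]}'
```

```text
time: 7.58
tool_pos: [520.6, 45.3, 60.0]
tcp_rot: [180.0, -0.0, 18.0]
ft_force: [-5.3, -1.3, 11.3]
finger_gap: 0.1
grip_force: 5.5
time: 7.82
tool_pos: [520.6, 45.3, 60.0]
tcp_rot: [180.0, -0.0, 18.0]
ft_force: [-4.6, -2.7, 10.9]
finger_gap: 0.1
grip_force: 5.3
```

```bash
python3 -m handwheel '{"series": [[[0,0,-2,0,0,0,0],[0,0,-5,0,0,0,0],[0,1,-8,0,0,0,0],[0,3,-11,0,0,0,0],[0,5,-12,0,0,0,0],[0,6,-12,0,0,0,0],[0,6,-12,0,0,0,0],[0,6,-12,0,0,0,0]]]}'
python3 - <<'E'
from h import *
from bench import eyes
d=eyes.snapshot("wrist");cv2.imwrite("pics/w3.png",d["img"][:,:,::-1])
E
```

```text
time: 8.82
tool_pos: [537.7, -11.1, 177.1]
tcp_rot: [-179.9, 0.1, 18.0]
ft_force: [-0.6, -0.2, 0.3]
finger_gap: 0.1
grip_force: 0.0
```

View pics/w3.png

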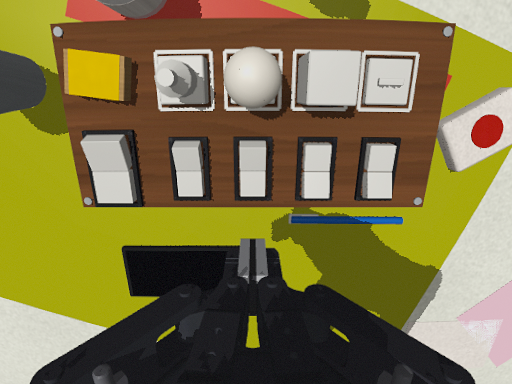

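The final view shows main (110,168), sw0 (188,168) and sw1 (252,168) on. sw2 (317,168) and sw3 (378,168) are off, and everything else is in place with the arm clear.

```bash
python3 -c "
from bench import r
print(r.hand_in())"
```

```text
the job is handed in; nothing more can be done
None
```

I pressed the main rocker on, then the lamp's (sw1), then the vaporiser's (sw0), left sw2 and sw3 off with nothing else visibly moved and the arm clear, and handed the job in; no verdict was returned.

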